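# Set, lock and hold back the chain tensioner

## Task

Make the chain tensioner on the bench rail ready for its chain: swing the clamp lever open, slide the carriage along the rail until its pointer stands opposite the index post, and swing the lever fully back to lock it there. Then push the sprung tensioner arm back by its idler post until the pawl has clicked over, and a little further, so that your gripper and not the pawl carries the spring. Finish while holding the arm back like that, and leave the grease can, the spanner and the load hook where they are.

Things in the scene. Friction and masses are not known exactly. Their poses are not given: they have to be found in the camera images.
- rig: Fixed tensioner rig: blue base plate 230 x 430 x 12 mm with an aluminium rail 40 mm wide along its y axis (top 37 mm above the table). Origin: centre of the underside, on the table top. Its x axis points away from the robot (within 0.25 rad), y runs along the rail to the left, z up. It stands elsewhere and turned differently each time.
- carriage (a joint): Carriage position along the rig's +y, m, -0.130 to +0.100; at 0 its centre is over the rig's origin. Steel plate 150 x 150 x 14 mm, top face 54 mm above the table; carries handle, lever, tensioner arm and pawl. Starts at the right (-y); the way to the index is 50 to 200 mm towards +y. Locked, the rail brake holds about 50 N; unlocked it slides at about 4 N.
- slide_grip (a point): Carriage handle: upright black block on the carriage, 20 (x) x 16 (y) x 50 mm high, standing on the carriage's top face near its robot side and right (-y) edge, axes parallel to the rig's. The point lies on its axis, 40 mm above the carriage's top face, 10 mm below the handle's top. Pinch it from above across y.
- pointer (a point): Tip of the carriage's pointer: a small steel tongue 6 mm wide that sticks out 13 mm from the carriage's far (+x) edge, 55 mm to +y of the carriage centre. The point is at the tip, level with the carriage top.
- index: Fixed index post: aluminium block 22 (x) x 12 (y) x 42 mm on the rig's base plate by its far edge, its top level with the carriage's top face (54 mm above the table). Origin: centre of its underside; axes parallel to the rig's. The pointer is set when its tip stands within the post's 12 mm width, along y.
- lever_knob (a point): Knob of the clamp lever: upright black cylinder, 18 mm diameter, at the end of a steel lever turning about a vertical pivot 65 mm away. The point is on the knob's axis, 36 mm above the carriage top; the knob spans 10 to 52 mm above it. The pivot is 45 mm to the robot side (-x) and 15 mm to the left (+y) of the carriage's centre, in rig axes.
- lever (a joint): Angle of the clamp lever, rad, counter-clockwise from above: 0 locked (stop; knob then 0.65 rad counter-clockwise of the rig's +x, seen from the pivot), 1.35 fully open (stop). Opening takes up to 6 N at the knob against the brake spring; beyond 1.2 it stays open, let go between 0.3 and 1.1 it may spring back. Counts as open above 1.0, as locked below 0.2.
- tensioner_pivot (a point): Vertical pivot axis of the tensioner arm, on the carriage's top face (54 mm above the table), fixed to the carriage.
- idler_post (a point): Upright steel post 16 mm in diameter at the end of the tensioner arm, 85 mm from the arm's pivot, through a toothed idler wheel of 52 mm diameter. The point lies on its axis 56 mm above the carriage top; the post is free from 33 to 72 mm above it (the idler wheel is below).
- tensioner: The tensioner arm with its idler wheel and post: grey bar 94 x 20 x 10 mm that reaches from its pivot away from the robot over the carriage's far edge. Origin at the pivot; its x axis is parallel to the carriage's x when the joint reads 0, and turns with the joint.
- tensioner_angle (a joint): Turn of the tensioner arm, rad, counter-clockwise from above (post goes to the rig's +y): 0 forward at its stop (arm points 0.45 rad clockwise of the rig's +x), 0.80 fully back at its stop. The spring pushes to 0 with 4 N at the post at 0, 11 N at 0.7. The pawl clicks over at about 0.5; let go after that, the arm rests on the pawl at 0.5. Counts as held back above 0.54.
- pawl: Brass pawl slider 14 mm wide and 10 mm high in a guide on the carriage, behind the arm's pivot (robot side). Nothing need be done to it by hand. Origin: on the carriage's top face, 45 mm to the robot side of the arm's pivot.
- pawl_travel (a joint): How far the pawl is pushed back, m: 0 seated, about 0.005 while the arm's ratchet pin rides over it; it snaps to 0 when the pin has passed.
- grease_can: Bystander: upright steel can, 70 mm diameter, 110 mm high, loose, left of the rig. Origin: centre of the underside.
- spanner: Bystander: steel spanner lying loose on the table to the right of the rig.
- load_hook: Bystander: dark steel hoist hook about 150 mm long lying loose on the table to the right of the rig.

How it is judged (in metres and radians):
On the way, in this order (a step that is already met when the one before it is completed fails the run):
1. the clamp lever is swung open (value of joint lever above 1 rad), for 0.1 s.
2. the carriage stands with its pointer opposite the index post, the lever still open (y of pointer in the frame of index between -0.006 and 0.006 m and value of joint lever above 0.8 rad), for 0.2 s.
3. the lever is locked again, the pointer still opposite the index post (value of joint lever below 0.2 rad and y of pointer in the frame of index between -0.006 and 0.006 m), for 0.2 s.
4. the tensioner arm is pushed back past the click and the pawl has dropped in behind its pin (value of joint tensioner_angle above 0.54 rad and value of joint pawl_travel below 0.0015 m), for 0.2 s.
At the end, for the whole second after the job is handed in: Through the last second the fingers hold the tensioner arm still, with more than 3 N, beyond the click (above 0.54 rad) with the pawl seated (within 1.5 mm) and not loaded (under 1 N), the lever is locked (below 0.2 rad) and the pointer is within 6 mm of the middle of the index post (all of step 3 and all of step 4 and velocity of joint tensioner_angle between -0.1 and 0.1 rad/s and contact force between the fingers and tensioner above 3 N and contact force between pawl and tensioner below 1 N); the arm keeps its last pose, push and grip.
It fails at once if the grease can was moved (distance of grease_can from where it was at the start of the episode above 0.03 m).
It fails at once if the spanner was moved (distance of spanner from where it was at the start of the episode above 0.03 m).
It fails at once if the load hook was moved (distance of load_hook from where it was at the start of the episode above 0.03 m).
It also fails if it takes over 72 s, if anything falls off the work surface, if the arm or the gripper's body presses on something with over 40 N, if the wrist force passes 120 N, or if a joint passes its speed limit or range.

## Robot

A 6-joint arm with a two-finger parallel gripper is mounted at the origin on the work surface. World frame = base frame: x ahead of the robot, y to its left, z up, the work surface at z = 0. Lengths are in m, angles in degrees, forces in N, time in s.
With the tool pointing down it reaches from about 0.325 to 0.775 m from the base axis. Payload 5.5 kg.
Tool frame: the origin (TCP) lies between the finger pads; the fingertips stand 8 mm ahead of it and the grasp point (between the pads) lies 11 mm behind it (env.finger_overhang is the distance from the TCP to the fingertips, in m); x points along the fingers, y is the direction in which the jaws open and shut, and the axes are right-handed (so a half turn about x gives the same grasp; the last joint's range is limited). The gripper opens to 88 mm and grips with 3 to 60 N. Pads are 20 mm wide; open, the fingers measure 115 mm over their backs; the gripper's body (75 mm by 178 mm) begins 61 mm behind the grasp point.
Start: joints at [69.746, 5.22, 70.514, -0, 104.267, -3.249], TCP at [0.175, 0.574, 0.231] pointing down, gripper open.
Joint ranges: [-164.24, 164.24], [-49.07, 125.15], [9.68, 141.18], [-86.29, 266.29], [3.28, 154.24], [-151.56, 151.56]. Speed limits (degrees/s): [147.25, 147.25, 172.46, 180, 180, 180].

## Interface

Orientations are given as a 3x3 rotation matrix whose columns are the frame's x, y, z axes.
In Python, from rig import observe, cams, env gives the robot as it stands. The module is installed in compiled form; this text tells all that it offers.
- The arm moves only by the shell command python3 -m pendant 'ROWS' [FORCE]. ROWS is JSON, a list of rows, each a list of 3 entries, a list of its own where there are three numbers: the shift along the tool's x, y, z in mm, then the turn about the tool's x in rad, then the opening, from 0 (shut) to 1 (fully open). A call has 1 to 10 rows; each row is the pose to reach, as a shift and turn from the pose commanded when the call began, along the tool's axes at that moment; what a row does not reach only later rows make up. A row lasts 1/10 s, in which the tool goes at most 50 mm and 8.59 degrees, less where a joint would pass 70% of its speed; a pose out of reach is approached as far as the arm can. A call with a gripper value outside its range is refused whole. The fingers move at their own pace and stop on an object; FORCE is the grip in N (left out, the last holds). Time passes only in rows, so rows that repeat a pose let the fingers close. It gives the time, the measured TCP pose, the force and the opening at its end, in the units of the state.
- observe(): the state, without advancing time (a new reading comes with each control period).
- cams.read_camera(name): name is "side" or "top" or "wrist"; returns (picture, depth): 400x640x3 uint8, red, green, blue; 400x640 float32, m along the optical axis (not along the pixel's ray), 0 where there is no reading.
- cams.get_calibration(name): a dict with "fx", "fy", "cx", "cy" (pixels), "rvec" (rotation vector, rad) and "tvec" (3), from world to camera coordinates, as OpenCV has them; the wrist camera has in their place "tool_from_camera" (4x4, takes a point from camera to tool coordinates, whose origin is the TCP and whose axes are the tool frame's). Camera axes: x right, y down, z forward; pixel columns grow to the right and rows downward; lengths in m; the calibration is good to about 2 mm. A picture is of the moment at which its call begins: read the wrist's pose just before it. get_calibration takes no time and is no camera call.
- env.job_done(): hands the job in, once; it reports no verdict.
Trained networks look in the newest picture that a camera, given by its name, has taken for a name from the list of things; names that differ only in an ending like _2 or _b are one class to them, and where a whole thing is asked for, a point or a joint stands for the part that bears it (a point fixed in the world has none). Each returns a list of dicts, best first, with "confidence" (0 to 1); they miss things now and then, are a little off and sometimes report something else, mostly with a low value. They report only what shows in the picture. A call takes as long as a camera call.
- cams.masks_of(query, camera): "region" (400x640 bool, what is visible of it) and "point" ([column, row] in pixels, amid what is visible of it).
The state is a dict: "time": time; "qpos": joint angles; "joint_velocities": joint speeds; "joint_efforts": joint torques, N m; "tool_pos": TCP position; "tcp_rot": TCP orientation; "contact_force": force on the tool from outside, world axes, zero at the start; "ft_torque": the same for the moment, N m; "grip_width": finger opening in m.
Only numpy, scipy, OpenCV 4.12 (cv2) and the standard library are available. Lean on these libraries where they do the work, as an engineer would, in place of code of your own. Each camera call takes 0.05 s, during which the arm holds its last target. There are 200 camera calls.

## Working session

There is one attempt and no reset: what is moved stays moved. The work goes in short steps, Python scripts to look and compute and a shell command to move; the robot and the scene stay as the last step left them, time stands still between calls to the robot, and variables do not carry over. Pictures are saved under pics/ and viewed, about 8 in all and at most 12, crops included, and the job is handed in when it is done.

```bash
mkdir -p pics; cat > h.py <<'E'
import numpy as np, cv2
from rig import observe, cams, env
def cam(name):
    s=observe(); rgb,d=cams.read_camera(name); c=cams.get_calibration(name)
    if name=="wrist":
        T=np.eye(4); T[:3,:3]=s["tcp_rot"]; T[:3,3]=s["tool_pos"]; T=T@np.array(c["tool_from_camera"])
    else:
        R=cv2.Rodrigues(np.array(c["rvec"],float))[0]; T=np.eye(4); T[:3,:3]=R.T; T[:3,3]=-R.T@np.array(c["tvec"]).ravel()
    return rgb,d,c,T
def cloud(d,c,T):
    v,u=np.mgrid[:d.shape[0],:d.shape[1]]
    P=np.stack([(u-c["cx"])/c["fx"]*d,(v-c["cy"])/c["fy"]*d,d],-1)
    W=P@T[:3,:3].T+T[:3,3]; W[d<=0]=np.nan
    return W
def save(rgb,n): cv2.imwrite(f"pics/{n}.png",rgb[:,:,::-1])
E
python3 - <<'E'
from h import *
print(observe())
for n in ["top","side"]:
    rgb,d,c,T=cam(n); save(rgb,n+"0"); W=cloud(d,c,T); np.save(n+"0.npy",W)
    print(n,T[:3,3].round(3),c["fx"])
    for q in ["rig","carriage","slide_grip","lever_knob","idler_post","index","pointer","pawl","tensioner","tensioner_pivot","grease_can","spanner","load_hook"]:
        for m in cams.masks_of(q,n)[:2]:
            r=m["region"]; p=W[r]; 
            print(q,round(m["confidence"],2),np.round(m["point"]),r.sum(),np.nanmedian(p,0).round(3),np.nanpercentile(p,97,axis=0).round(3))
E
```

```text
{'time': 0.0, 'qpos': array([ 6.97466223e+01,  5.26419471e+00,  7.05795115e+01,  3.54077819e-04,
        1.04265801e+02, -3.24952252e+00]), 'joint_velocities': array([ 0.053559  , -0.0044076 , -0.00404477,  0.01201491,  0.01768581,
        0.05290984]), 'joint_efforts': array([-1.29362583e-03, -4.46461058e+01, -4.06426942e+01,  6.95189531e-02,
        3.00273439e-02, -1.16532246e-04]), 'tool_pos': array([0.17537832, 0.57352033, 0.22951884]), 'tcp_rot': array([[-6.67243771e-04,  2.92433963e-01,  9.56285487e-01],
       [-1.79101371e-03,  9.56283816e-01, -2.92434702e-01],
       [-9.99998174e-01, -1.90784565e-03, -1.14321183e-04]]), 'contact_force': array([-0.0272198 , -0.15876028,  0.40643157]), 'ft_torque': array([-0.00292657, -0.00035904, -0.01213055]), 'grip_width': 0.08793816224333821}
top [ 0.229 -0.005  1.376] 448.1342142711741
rig 0.97 [319. 203.] 10089 [ 0.537 -0.02   0.015] [0.67  0.181 0.079]
rig 0.47 [445. 186.] 394 [ 0.586 -0.415  0.007] [ 0.664 -0.363  0.013]
carriage 0.64 [352. 188.] 2674 [ 0.568 -0.124  0.056] [ 0.683 -0.047  0.103]
slide_grip 0.64 [356. 186.] 2751 [ 0.
[... 1504 characters left out ...]
.694 -0.128  0.117]
index 0.67 [390. 224.] 551 [ 0.657 -0.155  0.075] [ 0.707 -0.077  0.122]
index 0.64 [354. 190.] 83 [0.63  0.047 0.037] [0.643 0.054 0.055]
pointer 0.98 [359. 229.] 2561 [ 0.566 -0.145  0.055] [ 0.684 -0.053  0.103]
tensioner 0.96 [387. 220.] 520 [ 0.652 -0.156  0.075] [ 0.699 -0.128  0.122]
tensioner_pivot 0.98 [388. 222.] 503 [ 0.652 -0.156  0.075] [ 0.698 -0.127  0.124]
tensioner_pivot 0.48 [349. 231.] 24 [ 0.552 -0.139  0.065] [ 0.559 -0.13   0.069]
grease_can 0.7 [268. 132.] 653 [0.463 0.4   0.068] [0.495 0.523 0.111]
spanner 0.58 [411. 316.] 563 [ 0.595 -0.431  0.006] [ 0.663 -0.368  0.01 ]
load_hook 0.91 [354. 346.] 1010 [ 0.434 -0.449  0.016] [ 0.497 -0.424  0.024]
```

```bash
python3 - <<'E'
from h import *
W=np.load("top0.npy"); X,Y,Z=W[...,0],W[...,1],W[...,2]
roi=(X>.35)&(X<.78)&(abs(Y)<.35)
def rect(m,n):
    k,l,st,_=cv2.connectedComponentsWithStats(m.astype(np.uint8)); i=1+np.argmax(st[1:,4])
    p=W[l==i][:,:2]; (c,s,a)=cv2.minAreaRect((p*1000).astype(np.float32)); print(n,len(p),np.round(c),np.round(s),round(a,1)); return p
rect(roi&(Z>.004)&(Z<.13),"base")
rect(roi&(Z>.046)&(Z<.13),"carr")
for n in("top0","side0"):
    W=np.load(n+".npy"); X,Y,Z=W[...,0],W[...,1],W[...,2]
    roi=(X>.35)&(X<.78)&(abs(Y)<.35)
    m=roi&(Z>.088)
    k,l,st,_=cv2.connectedComponentsWithStats(m.astype(np.uint8))
    for i in range(1,k):
        p=W[l==i]; zt=p[:,2].max(); t=p[p[:,2]>zt-.012]; print(n,st[i,4],t.mean(0).round(3),np.ptp(t,axis=0).round(3),zt.round(3))
a=cv2.imread("pics/top0.png")[110:270,230:430]; b=cv2.imread("pics/side0.png")[150:310,250:450]
cv2.imwrite("pics/a.png",cv2.resize(np.hstack([a,b]),None,fx=2,fy=2,interpolation=cv2.INTER_CUBIC))
E
```

```text
base 10155 [550. -10.] [281. 475.] 15.5
carr 2619 [ 594. -118.] [211. 162.] 9.4
top0 107 [ 0.683 -0.16   0.125] [0.015 0.015 0.012] 0.131
top0 1 [ 0.671 -0.14   0.089] [0. 0. 0.] 0.089
top0 36 [ 0.556 -0.059  0.106] [0.019 0.015 0.01 ] 0.111
top0 44 [ 0.517 -0.178  0.104] [0.021 0.017 0.009] 0.108
side0 45 [ 0.554 -0.065  0.105] [0.017 0.018 0.011] 0.112
side0 83 [ 0.68  -0.166  0.123] [0.016 0.016 0.012] 0.128
side0 3 [ 0.675 -0.148  0.089] [0.004 0.003 0.001] 0.089
side0 4 [ 0.664 -0.152  0.089] [0.003 0.009 0.001] 0.089
side0 1 [ 0.663 -0.173  0.089] [0. 0. 0.] 0.089
side0 1 [ 0.682 -0.184  0.089] [0. 0. 0.] 0.089
side0 1 [ 0.667 -0.182  0.088] [0. 0. 0.] 0.088
side0 63 [ 0.515 -0.184  0.101] [0.022 0.02  0.012] 0.106
```

View pics/a.png

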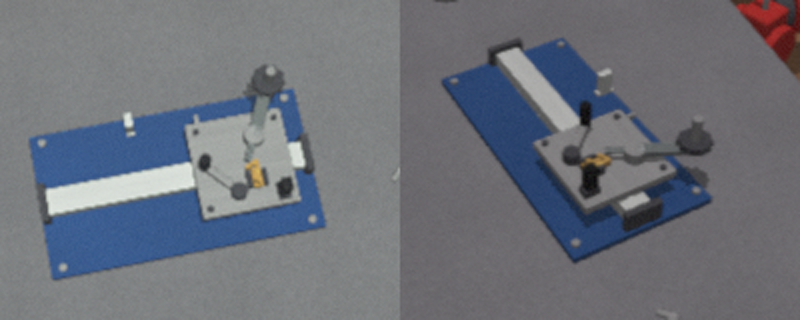

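```bash
python3 - <<'E'
from h import *
rgb=cv2.imread("pics/top0.png"); W=np.load("top0.npy"); X,Y,Z=W[...,0],W[...,1],W[...,2]
hsv=cv2.cvtColor(rgb,cv2.COLOR_BGR2HSV); roi=(X>.35)&(X<.78)&(abs(Y)<.35)
m=roi&(hsv[...,0]>100)&(hsv[...,0]<125)&(hsv[...,1]>140)&(Z<.03)
k,l,st,_=cv2.connectedComponentsWithStats(m.astype(np.uint8))
i=1+np.argmax(st[1:,4]); p=W[m][:,:2]
print(st[1:,4]); print(cv2.minAreaRect((p*1000).astype(np.float32)))
print(np.array(cams.get_calibration("wrist")["tool_from_camera"]).round(3),cams.get_calibration("wrist")["fx"])
E
```

```text
[ 123 1939 3013]
((544.3568115234375, -17.872589111328125), (226.142333984375, 423.6905517578125), 9.87379264831543)
[[ 0.002 -0.296  0.955 -0.154]
 [ 1.    -0.001 -0.002  0.001]
 [ 0.001  0.955  0.296 -0.081]
 [ 0.     0.     0.     1.   ]] 346.5706687964171
```

```bash
python3 -m pendant '[[[0,-256,276],-0.23,1],[[0,-256,276],-0.23,1],[[0,-256,276],-0.23,1],[[0,-256,276],-0.23,1],[[0,-256,276],-0.23,1],[[0,-256,276],-0.23,1],[[0,-256,276],-0.23,1],[[0,-256,276],-0.23,1],[[0,-256,276],-0.23,1],[[0,-256,276],-0.23,1]]' 40
cat > go.py <<'E'
import sys; from h import *
# go.py x y z yaw(of tool y, deg): prints shift mm and turn
s=observe(); R=np.array(s["tcp_rot"]); t=np.array([float(a) for a in sys.argv[1:4]])
cur=np.degrees(np.arctan2(R[1,1],R[0,1])); d=(float(sys.argv[4])-cur+180)%360-180
print("t",s["time"],"pos",s["tool_pos"].round(4),"yaw",cur.round(2),"q",s["qpos"].round(0),"F",s["contact_force"].round(1),"w",round(s["grip_width"],4))
print("shift",((t-s["tool_pos"])@R*1000).round(1),"turn",round(-np.radians(d),3))
E
python3 go.py .554 -.077 .23 99.9
```

```text
time: 2.4
tool_pos: [0.3646, 0.2482, 0.2308]
tcp_rot: [[0.0, 0.068, 0.998], [0.001, 0.998, -0.068], [-1.0, 0.001, -0.0]]
contact_force: [0.2, 0.5, 0.5]
grip_width: 0.0881
t 2.4 pos [0.3646 0.2482 0.2308] yaw 86.09 q [ 30. -19.  93.   0. 106. -56.] F [0.2 0.5 0.5] w 0.0881
shift [   0.5 -311.6  211.2] turn -0.241
```

```bash
python3 -m pendant '[[[0,-312,211],-0.24,0.5],[[0,-312,211],-0.24,0.5],[[0,-312,211],-0.24,0.5],[[0,-312,211],-0.24,0.5],[[0,-312,211],-0.24,0.5],[[0,-312,211],-0.24,0.5],[[0,-312,211],-0.24,0.5],[[0,-312,211],-0.24,0.5],[[0,-312,211],-0.24,0.5],[[0,-312,211],-0.24,0.5]]'
cat > look.py <<'E'
import sys; from h import *
# look.py name : wrist picture + fits in rig frame
n=sys.argv[1]; rgb,d,c,T=cam("wrist"); save(rgb,n); W=cloud(d,c,T); np.save(n+".npy",W)
X,Y,Z=W[...,0],W[...,1],W[...,2]; hsv=cv2.cvtColor(rgb,cv2.COLOR_RGB2HSV)
roi=(X>.35)&(X<.8)&(abs(Y)<.35)
m=roi&(hsv[...,0]>100)&(hsv[...,0]<125)&(hsv[...,1]>140)&(Z<.03)
print("base",cv2.minAreaRect((W[m][:,:2]*1000).astype(np.float32)),np.median(Z[m]))
for zl,zh in((.088,.16),(.046,.06)):
    mm=roi&(Z>zl)&(Z<zh); k,l,st,_=cv2.connectedComponentsWithStats(mm.astype(np.uint8))
    for i in range(1,k):
        if st[i,4]<30: continue
        p=W[l==i]; t=p[p[:,2]>np.percentile(p[:,2],98)-.008]
        r=cv2.minAreaRect((t[:,:2]*1000).astype(np.float32))
        print(st[i,4],np.round(r[0],1),np.round(r[1],1),round(r[2],1),"z",np.median(t[:,2]).round(4))
E
python3 look.py w1; python3 go.py .554 -.077 .23 99.9
```

```text
time: 3.4
tool_pos: [0.5545, -0.0758, 0.2299]
tcp_rot: [[-0.001, -0.173, 0.985], [0.001, 0.985, 0.173], [-1.0, 0.001, -0.001]]
contact_force: [-0.5, 0.8, 0.3]
grip_width: 0.0441
base ((545.3970947265625, -18.467239379882812), (228.6346893310547, 428.7171630859375), 9.674283981323242) 0.01114889670606134
608 [ 517.  -179.7] [19.8 16.2] 9.1 z 0.1031
405 [555.7 -61.7] [16.6 17.2] 28.0 z 0.1049
17054 [ 569.3 -118.7] [163.6 150.4] 9.5 z 0.0534
271 [634.5  52.9] [22.8 12.5] 8.4 z 0.0527
t 3.45 pos [ 0.5543 -0.0752  0.2304] yaw 100.03 q [ -11.   -1.   77.    0.  104. -111.] F [ 0.1  0.3 -0.5] w 0.0441
shift [ 0.4 -1.7 -0.6] turn 0.002
```

View pics/w1.png

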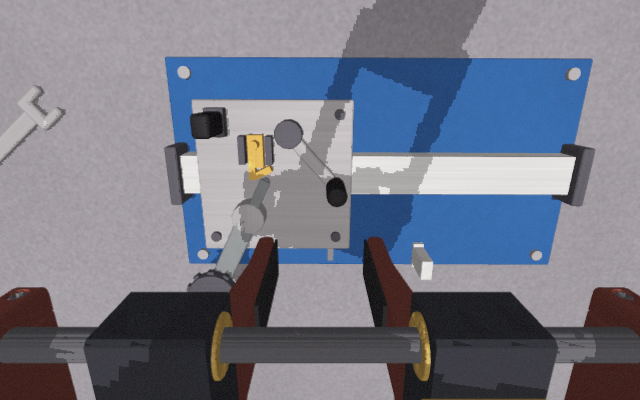

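```bash
python3 go.py .5557 -.0617 .079 99.67
```

```text
t 3.45 pos [ 0.5543 -0.0752  0.2304] yaw 100.03 q [ -11.   -1.   77.    0.  104. -111.] F [ 0.1  0.3 -0.5] w 0.0441
shift [151.4  12.9   3.8] turn 0.006
```

```bash
python3 -m pendant '[[[30,13,4],0.006,0.5],[[70,13,4],0.006,0.5],[[110,13,4],0.006,0.5],[[140,13,4],0.006,0.5],[[151,13,4],0.006,0.5],[[151,13,4],0.006,0.5],[[151,13,4],0.006,0],[[151,13,4],0.006,0],[[151,13,4],0.006,0],[[151,13,4],0.006,0]]' 35; python3 go.py .5557 -.0617 .079 99.67
```

```text
time: 4.45
tool_pos: [0.5576, -0.0623, 0.0816]
tcp_rot: [[0.005, -0.167, 0.986], [0.003, 0.986, 0.167], [-1.0, 0.002, 0.005]]
contact_force: [2.3, 5.2, 2.9]
grip_width: 0.0173
t 4.45 pos [ 0.5576 -0.0623  0.0816] yaw 99.61 q [ -10.    0.   91.    0.   89. -110.] F [2.3 5.2 2.9] w 0.0173
shift [ 2.6  0.9 -1.8] turn -0.001
```

```bash
python3 -m pendant '[[[0,7,-7],0,0],[[0,13,-16],0,0],[[0,17,-25],0,0],[[0,20,-34],0,0],[[0,21,-43],0,0],[[0,21,-53],0,0],[[0,20,-63],0,0],[[0,16,-74],0,0],[[0,16,-74],0,0],[[0,16,-74],0,0]]'; python3 go.py .4788 -.057 .079 99.67
```

```text
time: 5.45
tool_pos: [0.4812, -0.0599, 0.0813]
tcp_rot: [[0.003, -0.167, 0.986], [0.0, 0.986, 0.167], [-1.0, -0.0, 0.003]]
contact_force: [1.0, 2.4, 5.2]
grip_width: 0.0169
t 5.45 pos [ 0.4812 -0.0599  0.0813] yaw 99.6 q [ -11.  -12.  102.    0.   90. -111.] F [1.  2.4 5.2] w 0.0169
shift [ 2.3  3.3 -1.9] turn -0.001
```

Release, rise and look.

```bash
python3 -m pendant '[[[0,0,0],0,0.5],[[0,0,0],0,0.5],[[0,0,0],0,0.5],[[-40,0,0],0,0.5],[[-80,0,20],0,0.5],[[-120,-30,30],0,0.5],[[-150,-50,40],0,0.5],[[-150,-50,40],0,0.5]]'; python3 look.py w2; python3 go.py .517 -.1797 .083 99.67
```

```text
time: 6.25
tool_pos: [0.5303, -0.1052, 0.2341]
tcp_rot: [[0.007, -0.164, 0.986], [-0.003, 0.986, 0.164], [-1.0, -0.004, 0.006]]
contact_force: [-0.2, 0.4, 0.4]
grip_width: 0.0439
base ((545.2347412109375, -18.577224731445312), (228.42666625976562, 428.78167724609375), 9.742338180541992) 0.011069841184307705
427 [485.8 -60.9] [17.5 17.1] 66.7 z 0.1049
539 [ 517.6 -185.4] [19.3 16.2] 8.7 z 0.1031
15804 [ 570.  -123.9] [163.3 150.1] 9.6 z 0.0534
175 [631.3  52.2] [17.  12.4] 11.5 z 0.0525
t 6.3 pos [ 0.5291 -0.104   0.2313] yaw 99.48 q [ -15.   -4.   80.   -0.  104. -114.] F [-0.4 -0.7 -0.1] w 0.044
shift [148.3 -72.5 -24.8] turn -0.003
```

View pics/w2.png

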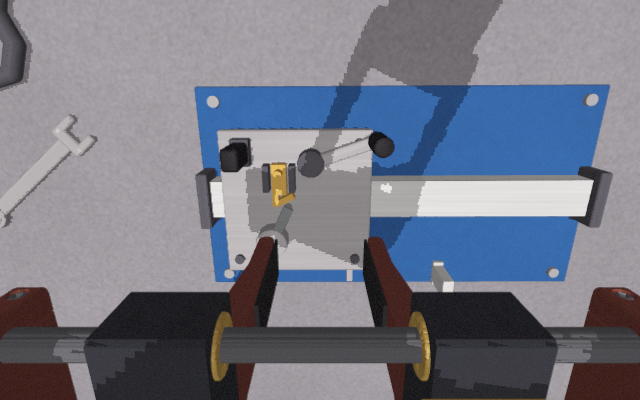

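```bash
python3 -m pendant '[[[20,-45,-15],0,0.6],[[60,-78,-25],0,0.6],[[100,-78,-25],0,0.6],[[135,-78,-25],0,0.6],[[148,-78,-25],0,0.6],[[148,-78,-25],0,0.6],[[148,-78,-25],0,0],[[148,-78,-25],0,0],[[148,-78,-25],0,0],[[148,-78,-25],0,0]]' 40; python3 go.py .517 -.1797 .083 99.67
```

```text
time: 7.3
tool_pos: [0.5171, -0.184, 0.0831]
tcp_rot: [[0.002, -0.167, 0.986], [-0.001, 0.986, 0.167], [-1.0, -0.001, 0.002]]
contact_force: [-0.3, -0.7, 0.1]
grip_width: 0.0242
t 7.3 pos [ 0.5171 -0.184   0.0831] yaw 99.59 q [ -23.   -2.   92.   -0.   89. -123.] F [-0.3 -0.7  0.1] w 0.0242
shift [0.1 4.3 0.6] turn -0.001
```

```bash
python3 -m pendant '[[[0,0,0],0,0],[[0,0,0],0,0],[[0,8,0],0,0],[[0,24,0],0,0],[[0,44,0],0,0],[[0,64,0],0,0],[[0,84,0],0,0],[[0,96,0],0,0],[[0,100,0],0,0],[[0,100,0],0,0]]'; python3 look.py w3; python3 go.py .517 -.1797 .083 99.67
```

```text
time: 8.3
tool_pos: [0.4998, -0.0845, 0.0826]
tcp_rot: [[0.001, -0.167, 0.986], [0.0, 0.986, 0.167], [-1.0, 0.0, 0.001]]
contact_force: [-2.3, 1.6, 5.9]
grip_width: 0.0155
base ((545.9696044921875, -41.128082275390625), (223.41200256347656, 385.1971435546875), 9.613914489746094) 0.011326701865322142
2347 [468.6  39.1] [17.6 17. ] 17.9 z 0.1044
5367 [470.3 -88.6] [ 6.1 30.8] 9.7 z 0.1594
902 [ 485.6 -161.6] [15.1  7.9] 38.3 z 0.1576
931 [460.7 -16.1] [ 8.1 14.7] 67.3 z 0.1574
45 [ 472.4 -116.1] [1.  6.8] 9.6 z 0.1596
35 [ 471. -107.] [1.1 4.3] 9.7 z 0.1596
37 [464.9 -71.5] [1.1 3.8] 9.8 z 0.1595
599 [ 510.5 -156.1] [18.4  3.1] 12.7 z 0.1576
233 [500.8 -93.7] [18.9  0.3] 9.2 z 0.1561
235 [497.9 -75.1] [19.4  0.3] 9.2 z 0.1562
630 [485.8 -12.7] [18.3  2.8] 8.7 z 0.1574
10673 [498.7 -32.1] [ 54.1 149.6] 9.6 z 0.0533
4073 [516.4  22.7] [52.4 48.7] 9.2 z 0.0531
795 [549.7 -76.2] [17.9 23.2] 10.4 z 0.0533
1724 [598.1 -70.5] [38.1 31.7] 5.2 z 0.0533
1058 [580.9  47.7] [32. 20.] 8.9 z 0.0531
t 8.35 pos [ 0.4998 -0.0845  0.0826] yaw 99.63 q [ -13.   -8.   99.    0.   89. -113.] F [-2.5  1.7  7.3] w 0.0157
shift [ -0.5 -96.7   1. ] turn -0.001
```

View pics/w3.png

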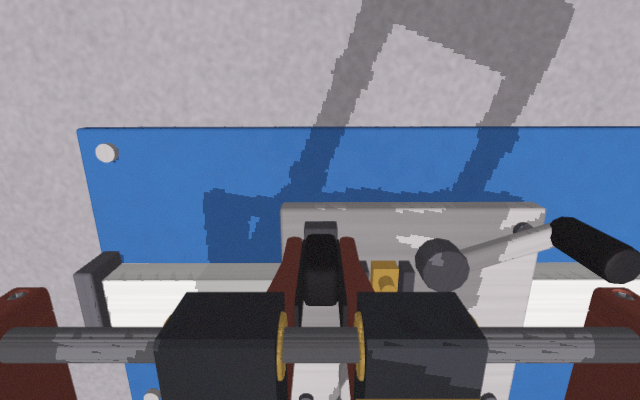

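```bash
python3 -m pendant '[[[0,2,0],0,0],[[0,5,0],0,0],[[0,6,0],0,0],[[0,6,0],0,0],[[0,6,0],0,0.5],[[0,6,0],0,0.5],[[0,6,0],0,0.5],[[-60,6,0],0,0.5],[[-110,20,10],0,0.5],[[-150,50,20],0,0.5]]'; python3 -m pendant '[[[0,10,5],0,0.5],[[0,10,5],0,0.5]]'; python3 look.py w4; python3 go.py .517 -.1797 .083 99.67
```

```text
time: 9.35
tool_pos: [0.5098, -0.0402, 0.2229]
tcp_rot: [[0.0, -0.164, 0.986], [-0.0, 0.986, 0.164], [-1.0, -0.0, -0.0]]
contact_force: [0.6, 0.6, -0.1]
grip_width: 0.0441
time: 9.55
tool_pos: [0.5138, -0.0276, 0.2219]
tcp_rot: [[0.002, -0.169, 0.986], [0.0, 0.986, 0.169], [-1.0, -0.0, 0.002]]
contact_force: [-0.3, 0.7, 0.1]
grip_width: 0.0439
base ((545.4931640625, -19.03692626953125), (228.51754760742188, 428.8488464355469), 9.815436363220215) 0.011313256322745213
487 [467.3  44.3] [16.9 17.2] 16.7 z 0.1048
559 [499.9 -79.8] [20.  16.1] 9.5 z 0.103
14943 [545.1 -19.5] [149.5 150.5] 9.6 z 0.0533
31 [ 557.7 -223.4] [6.8 9.5] 89.2 z 0.0463
43 [ 571.  -222.9] [14.5  9.8] 13.7 z 0.0464
71 [ 594.3 -218.7] [26.5  9.3] 5.9 z 0.0463
t 9.6 pos [ 0.513  -0.0284  0.2201] yaw 99.67 q [  -7.   -8.   85.   -0.  104. -107.] F [ 0.2  0.1 -1.2] w 0.0439
shift [ 137.1 -149.9  -21.3] turn -0.0
```

View pics/w4.png

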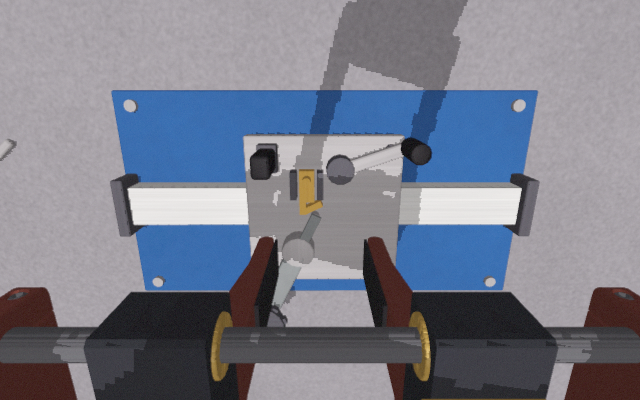

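```bash
python3 -m pendant '[[[0,25,35],0,0.9],[[0,54,73],0,0.9],[[0,54,73],0,0.9],[[0,54,73],0,0.9]]'; python3 look.py w5; python3 go.py .4673 .0443 .08 99.67; python3 -c "
import cv2;a=cv2.imread('pics/w5.png')[60:360,120:520];cv2.imwrite('pics/w5c.png',cv2.resize(a,None,fx=2,fy=2))"
```

```text
time: 10.0
tool_pos: [0.5755, 0.0363, 0.2178]
tcp_rot: [[-0.006, -0.167, 0.986], [-0.001, 0.986, 0.167], [-1.0, 0.0, -0.006]]
contact_force: [0.1, 0.4, 0.7]
grip_width: 0.0722
base ((545.1468505859375, -19.089630126953125), (228.52139282226562, 428.74530029296875), 9.607934951782227) 0.011500036881263553
539 [467.7  45.1] [16.8 17.5] 8.0 z 0.105
754 [499.9 -79.2] [19.5 15.8] 9.7 z 0.1031
652 [664.4 -62.6] [12.2 15.5] 53.6 z 0.1251
21143 [563.6 -16.3] [185.8 150.1] 9.6 z 0.0535
64 [ 556.6 -223.7] [12.  10.5] 84.7 z 0.0464
87 [ 578.6 -220.5] [18.6 10.8] 12.0 z 0.0464
63 [ 599.7 -217.4] [16.6  9.9] 10.3 z 0.0464
t 10.05 pos [0.5754 0.0357 0.2189] yaw 99.56 q [  0.   2.  75.  -0. 103. -99.] F [0.8 0.  0.4] w 0.0762
shift [ 139.3   26.4 -104.6] turn -0.002
```

View pics/w5c.png

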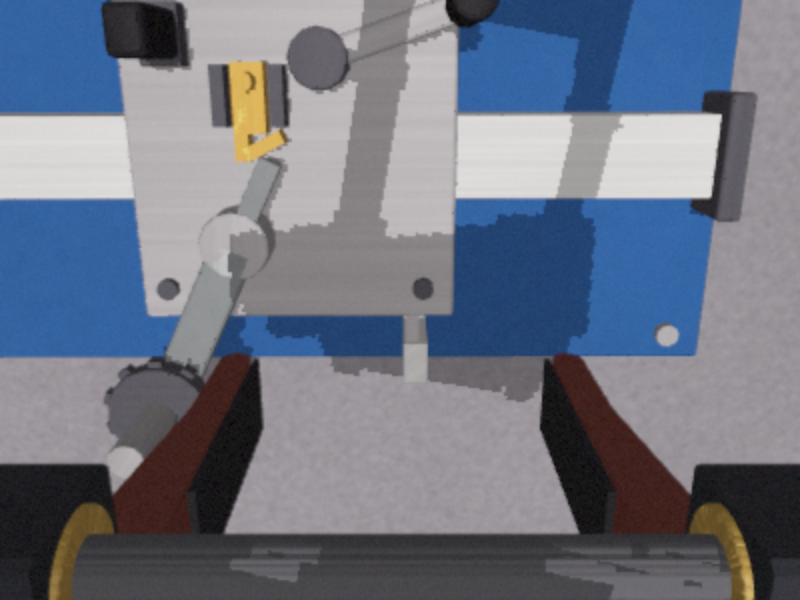

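```bash
python3 -m pendant '[[[0,20,-45],0,0.5],[[20,26,-90],0,0.5],[[50,26,-105],0,0.5],[[90,26,-105],0,0.5],[[130,26,-105],0,0.5],[[139,26,-105],0,0.5],[[139,26,-105],0,0],[[139,26,-105],0,0],[[139,26,-105],0,0],[[139,26,-105],0,0]]' 30; python3 go.py .4673 .0443 .08 99.67
```

```text
time: 11.05
tool_pos: [0.4692, 0.0448, 0.084]
tcp_rot: [[0.003, -0.166, 0.986], [0.001, 0.986, 0.166], [-1.0, 0.0, 0.003]]
contact_force: [-0.9, -0.1, 4.9]
grip_width: 0.0172
t 11.05 pos [0.4692 0.0448 0.084 ] yaw 99.58 q [  1. -14. 104.   0.  90. -98.] F [-0.9 -0.1  4.9] w 0.0172
shift [ 4.  -0.2 -2. ] turn -0.002
```

```bash
python3 -m pendant '[[[0,3,9],0,0],[[0,4,19],0,0],[[0,3,29],0,0],[[0,1,38],0,0],[[0,-2,47],0,0],[[0,-7,56],0,0],[[0,-14,65],0,0],[[0,-20,71],0,0],[[0,-20,71],0,0],[[0,-20,71],0,0]]'; python3 go.py .4673 .0443 .08 99.67;  python3 -m pendant '[[[0,0,0],0,0.5],[[0,0,0],0,0.5],[[0,0,0],0,0.5],[[-50,0,0],0,0.5],[[-100,0,20],0,0.9],[[-140,0,35],0,0.9],[[-140,0,35],0,0.9]]'; python3 look.py w6; python3 -c "
import cv2;a=cv2.imread('pics/w6.png')[60:360,120:520];cv2.imwrite('pics/w6c.png',cv2.resize(a,None,fx=2,fy=2))"
```

```text
time: 12.05
tool_pos: [0.5452, 0.0412, 0.0844]
tcp_rot: [[0.009, -0.169, 0.986], [0.008, 0.986, 0.169], [-1.0, 0.007, 0.01]]
contact_force: [8.8, 15.3, 0.6]
grip_width: 0.0166
t 12.05 pos [0.5452 0.0412 0.0844] yaw 99.72 q [  0.  -2.  93.   0.  89. -99.] F [ 8.8 15.3  0.6] w 0.0166
shift [  3.8  16.2 -76.3] turn 0.001
time: 12.75
tool_pos: [0.5794, 0.0424, 0.23]
tcp_rot: [[0.012, -0.166, 0.986], [-0.0, 0.986, 0.166], [-1.0, -0.002, 0.012]]
contact_force: [0.0, 0.1, 0.3]
grip_width: 0.0646
base ((545.40673828125, -18.977890014648438), (228.95889282226562, 428.8612060546875), 9.648497581481934) 0.011526737801326903
723 [500.6 -81.7] [19.5 16.2] 11.7 z 0.1032
413 [534.   40.2] [17.4 16.9] 9.5 z 0.105
664 [665.8 -63.9] [14.9 15.9] 82.9 z 0.1251
19884 [563.3 -19.1] [185.6 150.2] 9.6 z 0.0535
134 [ 568.8 -222.4] [30.6 11. ] 7.2 z 0.0465
39 [ 588.7 -219.2] [7.3 9.2] 79.9 z 0.0465
71 [ 601.3 -217.1] [15.1 10. ] 3.7 z 0.0464
```

View pics/w6c.png

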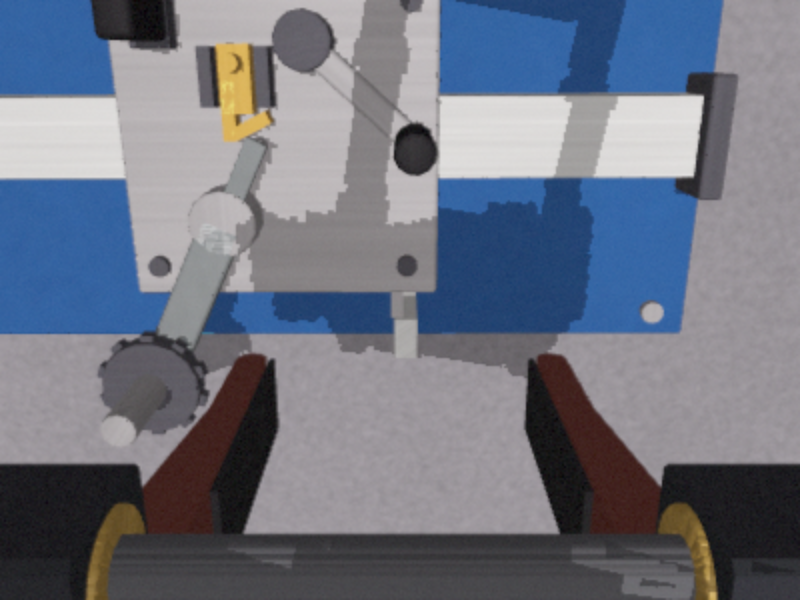

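```bash
python3 -m pendant '[[[0,0,0],1.57,0.6],[[0,0,0],1.57,0.6],[[0,0,0],1.57,0.6],[[0,0,0],1.57,0.6],[[0,0,0],1.57,0.6],[[0,0,0],1.57,0.6],[[0,0,0],1.57,0.6],[[0,0,0],1.57,0.6],[[0,0,0],1.57,0.6],[[0,0,0],1.57,0.6]]'; python3 -m pendant '[[[0,0,0],0.07,0.6],[[0,0,0],0.07,0.6]]'; python3 go.py .534 .0402 .08 9.67
```

```text
time: 13.8
tool_pos: [0.5752, 0.0422, 0.2199]
tcp_rot: [[-0.004, 0.973, 0.229], [-0.0, 0.229, -0.973], [-1.0, -0.004, -0.0]]
contact_force: [0.2, -0.2, -0.1]
grip_width: 0.0526
time: 14.0
tool_pos: [0.5753, 0.0423, 0.2201]
tcp_rot: [[-0.003, 0.986, 0.166], [-0.0, 0.166, -0.986], [-1.0, -0.003, -0.0]]
contact_force: [1.0, -0.9, -0.7]
grip_width: 0.0526
t 14.0 pos [0.5753 0.0423 0.2201] yaw 9.58 q [  1.   2.  75.  -0. 103.  -9.] F [ 1.  -0.9 -0.7] w 0.0526
shift [140.3 -40.6  -4.8] turn -0.002
```

```bash
python3 -m pendant '[[[20,-40,-5],0,0.6],[[60,-40,-5],0,0.6],[[100,-40,-5],0,0.6],[[130,-40,-5],0,0.6],[[140,-40,-5],0,0.6],[[140,-40,-5],0,0],[[140,-40,-5],0,0],[[140,-40,-5],0,0],[[140,-40,-5],0,0],[[140,-40,-5],0,0]]' 20; python3 -m pendant '[[[0,2,2],0,0],[[0,4,4],0,0],[[0,6,6],0,0],[[0,8,8],0,0],[[0,10,8],0,0],[[0,11,8],0,0],[[0,11,8],0,0]]'; python3 go.py .534 .0402 .08 9.67
```

```text
time: 15.0
tool_pos: [0.536, 0.0403, 0.0835]
tcp_rot: [[0.001, 0.986, 0.167], [-0.001, 0.167, -0.986], [-1.0, 0.0, 0.001]]
contact_force: [-1.1, -2.2, 4.9]
grip_width: 0.0177
time: 15.7
tool_pos: [0.5431, 0.0357, 0.083]
tcp_rot: [[-0.012, 0.986, 0.168], [0.001, 0.168, -0.986], [-1.0, -0.012, -0.003]]
contact_force: [-26.8, 2.0, 15.6]
grip_width: 0.0178
t 15.7 pos [0.5431 0.0357 0.083 ] yaw 9.66 q [  0.  -1.  92.   0.  90. -10.] F [-26.8   2.   15.6] w 0.0178
shift [ 3.2 -8.2 -6. ] turn -0.0
```

```bash
python3 -m pendant '[[[0,0,0],0,0.5],[[0,0,0],0,0.5],[[0,0,0],0,0.5],[[-50,0,0],0,0.5],[[-100,20,0],-0.14,0.8],[[-140,35,0],-0.28,0.8],[[-140,35,0],-0.42,0.8],[[-140,35,0],-0.56,0.8],[[-140,35,0],-0.7,0.8],[[-140,35,0],-0.85,0.8]]'; python3 -m pendant '[[[0,0,0],-0.72,0.8],[[0,0,0],-0.72,0.8],[[0,0,0],-0.72,0.8],[[0,0,0],-0.72,0.8],[[0,0,0],-0.72,0.8],[[0,0,0],-0.72,0.8]]'; python3 look.py w7; python3 go.py .5765 .037 .22 99.67; python3 -c "
import cv2;a=cv2.imread('pics/w7.png')[60:360,120:520];cv2.imwrite('pics/w7c.png',cv2.resize(a,None,fx=2,fy=2))"
```

```text
time: 16.7
tool_pos: [0.5831, 0.0406, 0.2221]
tcp_rot: [[0.001, 0.52, 0.854], [0.0, 0.854, -0.52], [-1.0, 0.001, 0.001]]
contact_force: [0.4, -0.6, -0.4]
grip_width: 0.0706
time: 17.3
tool_pos: [0.5829, 0.0406, 0.2221]
tcp_rot: [[0.0, -0.167, 0.986], [0.0, 0.986, 0.167], [-1.0, 0.0, 0.0]]
contact_force: [-0.2, 0.2, -0.4]
grip_width: 0.0704
base ((545.3345947265625, -18.967010498046875), (228.70648193359375, 428.405517578125), 9.587285995483398) 0.011468311191343339
768 [500.6 -81.7] [19.4 15.9] 10.2 z 0.1031
433 [543.3  33. ] [17.5 16.7] 56.7 z 0.1049
700 [665.6 -64. ] [15.6 15.4] 67.0 z 0.125
20781 [563.4 -18.9] [184.5 150. ] 9.5 z 0.0535
242 [ 576.5 -220.8] [50.6 11.3] 9.2 z 0.0465
t 17.35 pos [0.5829 0.0406 0.2221] yaw 99.43 q [  1.   3.  74.   0. 103. -99.] F [ 0.3  1.  -0.1] w 0.0704
shift [ 2.1 -2.6 -6.9] turn -0.004
```

View pics/w7c.png

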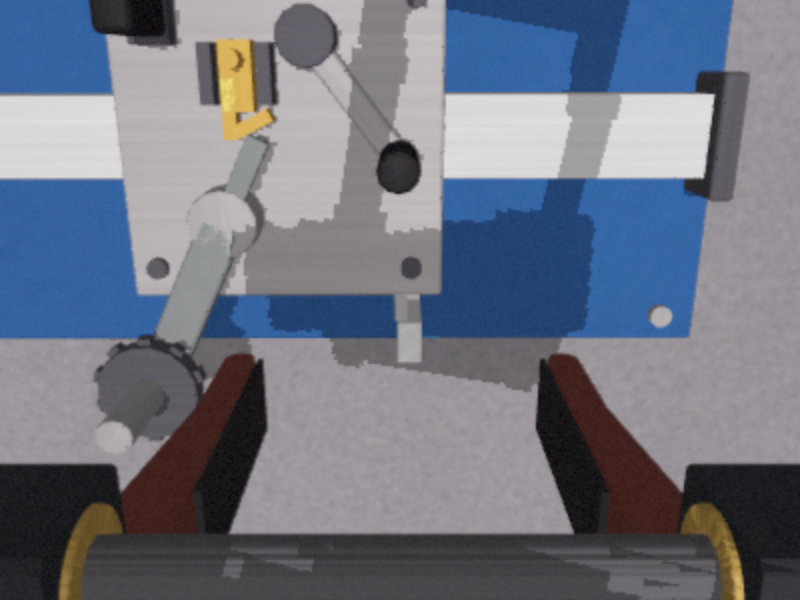

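```bash
python3 - <<'E'
from h import *
for n in("w5","w7"):
    W=np.load(n+".npy"); o=np.array([.5454,-.0187]); a=np.radians(9.67); R=np.array([[np.cos(a),-np.sin(a)],[np.sin(a),np.cos(a)]])
    L=(W[...,:2]-o)@R*1000; Z=W[...,2]; z=(Z>.047)&(Z<.062)
    for nm,lo,hi in(("ptr",78,86),("idx",92,118)):
        m=z&(L[...,0]>lo)&(L[...,0]<hi)&(L[...,1]>20)&(L[...,1]<90); q=L[m]; print(n,nm,m.sum(),q.mean(0).round(1),q.min(0).round(1),q.max(0).round(1))
    v,u=220//2+60,223//2+120
    p=W[v-15:v+16,u-15:u+16]; l=L[v-15:v+16,u-15:u+16]; k=(p[...,2]>.062)
    print("hub",[round(float(p[i,j,2]),4) for i,j in((15,15),(10,15),(20,15))],l[k].mean(0).round(1),l[15,15].round(1))
E
```

```text
w5 ptr 46 [82.1 54.1] [78.2 51.5] [85.8 56.5]
w5 idx 207 [101.4  56. ] [92.  50.5] [111.3  61.7]
hub [0.0742, 0.0637, 0.0733] [ 26.6 -26.1] [ 22.7 -29.1]
w7 ptr 46 [82. 52.] [78.1 49.5] [85.8 54.5]
w7 idx 202 [100.9  56. ] [92.1 50.4] [110.1  61.6]
hub [0.0727, 0.0739, 0.0742] [ 33.2 -27.5] [ 33.  -27.7]
```

```bash
python3 -c "
import cv2;a=cv2.imread('pics/w7.png')[195:255,290:360];cv2.imwrite('pics/w7z.png',cv2.resize(a,None,fx=10,fy=10,interpolation=cv2.INTER_NEAREST)[:600,:])"
```

```text
(no output)
```

View pics/w7z.png

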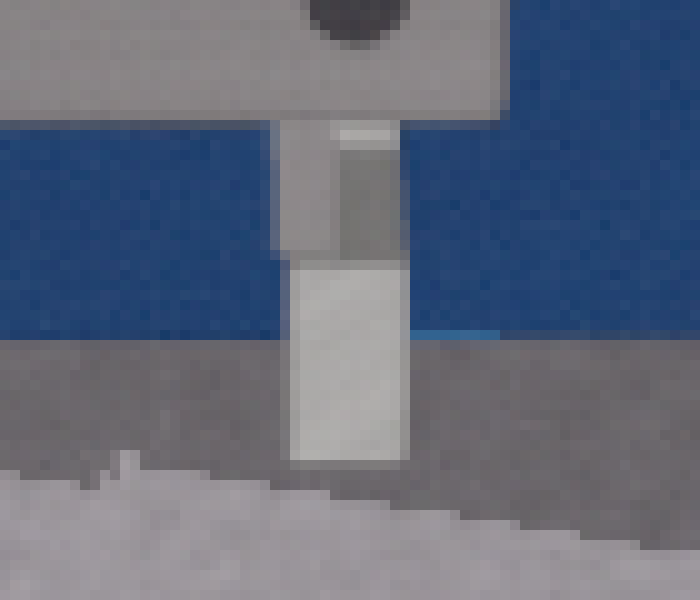

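```bash
python3 go.py .6656 -.064 .101 99.67
```

```text
t 17.35 pos [0.5829 0.0406 0.2221] yaw 99.43 q [  1.   3.  74.   0. 103. -99.] F [ 0.3  1.  -0.1] w 0.0704
shift [ 121.1 -116.8   64.4] turn -0.004
```

```bash
python3 -m pendant '[[[0,-40,25],0,0.6],[[0,-80,50],0,0.6],[[0,-117,64],0,0.6],[[30,-117,64],0,0.6],[[70,-117,64],0,0.6],[[105,-117,64],0,0.6],[[121,-117,64],0,0.6],[[121,-117,64],0,0.6],[[121,-117,64],0,0],[[121,-117,64],0,0]]' 30; python3 -m pendant '[[[0,0,0],0,0],[[0,0,0],0,0],[[0,0,0],0,0]]';python3 go.py .6656 -.064 .101 99.67
```

```text
time: 18.35
tool_pos: [0.6665, -0.0641, 0.1044]
tcp_rot: [[0.005, -0.166, 0.986], [-0.001, 0.986, 0.166], [-1.0, -0.001, 0.004]]
contact_force: [0.2, 0.3, 0.3]
grip_width: 0.0398
time: 18.65
tool_pos: [0.6655, -0.0641, 0.1021]
tcp_rot: [[0.001, -0.166, 0.986], [-0.0, 0.986, 0.166], [-1.0, -0.001, 0.001]]
contact_force: [0.5, -1.8, 1.2]
grip_width: 0.0161
t 18.65 pos [ 0.6655 -0.0641  0.1021] yaw 99.58 q [  -8.   16.   71.   -0.   93. -108.] F [ 0.5 -1.8  1.2] w 0.0161
shift [1.1 0.1 0.1] turn -0.002
```

Post gripped (16 mm). Swing it.

```bash
python3 -m pendant '[[[0,6,3],0,0],[[0,12,5],0,0],[[0,18,6],0,0],[[0,24,8],0,0],[[0,31,8],0,0],[[0,37,8],0,0],[[0,42,8],0,0],[[0,46,8],0,0],[[0,50,7],0,0],[[0,54,7],0,0]]'; python3 -m pendant '[[[0,0,0],0,0],[[0,0,0],0,0],[[0,0,0],0,0],[[0,0,0],0,0]]'; python3 go.py .6656 -.064 .101 99.67; python3 - <<'E'
from h import *
rgb,d,c,T=cam("top"); save(rgb,"top1"); W=cloud(d,c,T); np.save("top1.npy",W)
s=observe(); a=np.radians(9.67); R=np.array([[np.cos(a),-np.sin(a)],[np.sin(a),np.cos(a)]])
p=(s["tool_pos"][:2]-[.5454,-.0187])@R*1000-[33.8,-27.8]; print("post",p,np.hypot(*p),"q",np.arctan2(p[1],p[0])+.45)
rgb2,d,c,T=cam("wrist"); save(rgb2,"w8")
cv2.imwrite("pics/f.png",np.vstack([cv2.resize(rgb[110:270,230:430],(500,400),interpolation=2)[:,:,::-1][:250],cv2.resize(rgb2[100:300,120:520],(500,250))[:,:,::-1]]))
E
```

```text
time: 19.65
tool_pos: [0.6668, -0.0122, 0.1023]
tcp_rot: [[0.01, -0.165, 0.986], [-0.004, 0.986, 0.165], [-1.0, -0.006, 0.009]]
contact_force: [14.2, -9.8, -3.4]
grip_width: 0.0151
time: 20.05
tool_pos: [0.6668, -0.012, 0.1024]
tcp_rot: [[0.01, -0.165, 0.986], [-0.004, 0.986, 0.165], [-1.0, -0.006, 0.009]]
contact_force: [13.8, -7.8, -3.4]
grip_width: 0.0155
t 20.05 pos [ 0.6668 -0.012   0.1024] yaw 99.48 q [  -4.   16.   72.   -0.   92. -103.] F [13.8 -7.8 -3.4] w 0.0155
shift [  1.6 -51.   -9.8] turn -0.003
post [87.00401531 13.95053252] 88.11535642581893 q 0.6089902170829944
```

View pics/f.png

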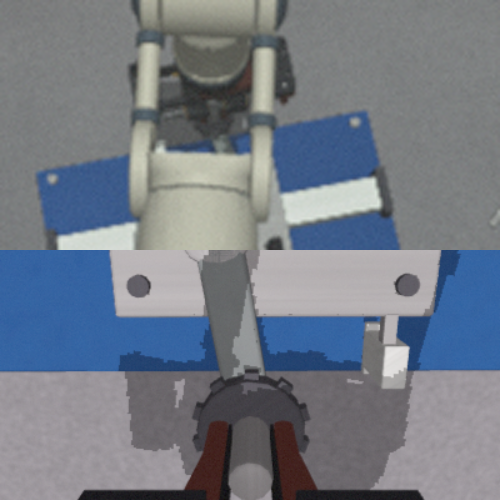

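```bash
python3 -m pendant '[[[0,1,-1],0,0],[[0,3,-2],0,0],[[0,3,-2],0,0],[[0,3,-2],0,0],[[0,3,-2],0,0],[[0,3,-2],0,0]]'; python3 - <<'E'
from h import *
rgb,d,c,T=cam("wrist"); save(rgb,"w9"); W=cloud(d,c,T); Z=W[...,2]
s=observe(); a=np.radians(9.67); R=np.array([[np.cos(a),-np.sin(a)],[np.sin(a),np.cos(a)]])
L=(W[...,:2]-[.5454,-.0187])@R*1000
p=(s["tool_pos"][:2]-[.5454,-.0187])@R*1000-[33.8,-27.8]; print("post",p,"q",np.arctan2(p[1],p[0])+.45,s["contact_force"].round(1),s["joint_velocities"].round(2))
z=(Z>.047)&(Z<.062)
for nm,lo,hi in(("ptr",78,86),("idx",92,118)):
    m=z&(L[...,0]>lo)&(L[...,0]<hi)&(L[...,1]>30)&(L[...,1]<80); q=L[m]; print(nm,m.sum(),q.mean(0).round(1),q.min(0).round(1),q.max(0).round(1))
# arm bar direction: points between hub and wheel, above plate
m=(Z>.058)&(Z<.075)&(L[...,0]>52)&(L[...,0]<88)&(abs(L[...,1]+15)<35); q=L[m]
if len(q)>20:
    for lo in range(52,88,6):
        b=q[(q[:,0]>=lo)&(q[:,0]<lo+6)]
        if len(b): print(lo,len(b),b[:,1].min().round(1),b[:,1].max().round(1))
E
python3 -c "
import cv2;a=cv2.imread('pics/w9.png')[60:260,180:480];cv2.imwrite('pics/w9c.png',cv2.resize(a,None,fx=2.6,fy=2.6))"
```

```text
time: 20.75
tool_pos: [0.665, -0.0085, 0.1025]
tcp_rot: [[0.011, -0.165, 0.986], [-0.003, 0.986, 0.165], [-1.0, -0.005, 0.011]]
contact_force: [16.5, -5.5, -5.0]
grip_width: 0.0155
post [85.74378401 17.77026085] q 0.6543553479449787 [17.5 -5.3 -4.8] [ 0.11  0.07 -0.04 -0.06  0.03  0.01]
ptr 171 [81.9 51.4] [78.  48.8] [86.  55.3]
idx 649 [101.3  55.3] [92.1 49.7] [111.5  62.2]
52 450 -34.4 -12.8
58 448 -33.2 -11.7
64 438 -31.3 -10.7
70 421 -30.5 -9.1
76 414 -29.1 -8.0
82 408 -27.7 -6.4
```

View pics/w9c.png

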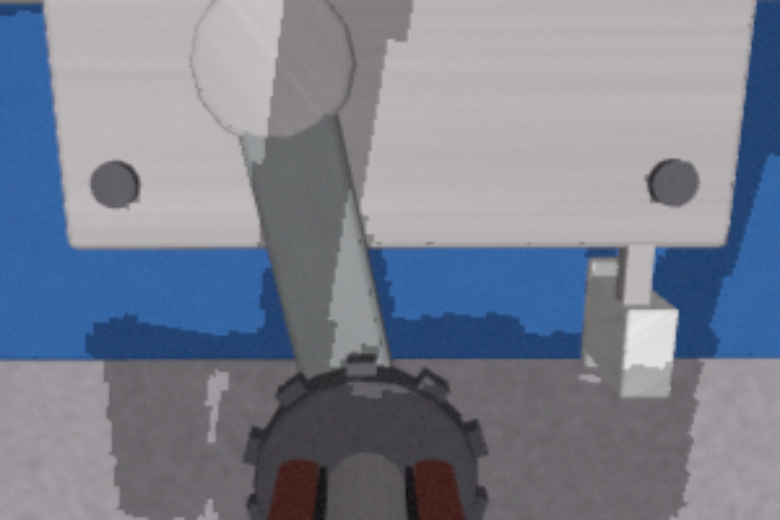

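```bash
python3 -c "
import cv2;a=cv2.imread('pics/w9.png')[0:130,200:460];cv2.imwrite('pics/w9p.png',cv2.resize(a,None,fx=3,fy=3))"
```

```text
(no output)
```

View pics/w9p.png

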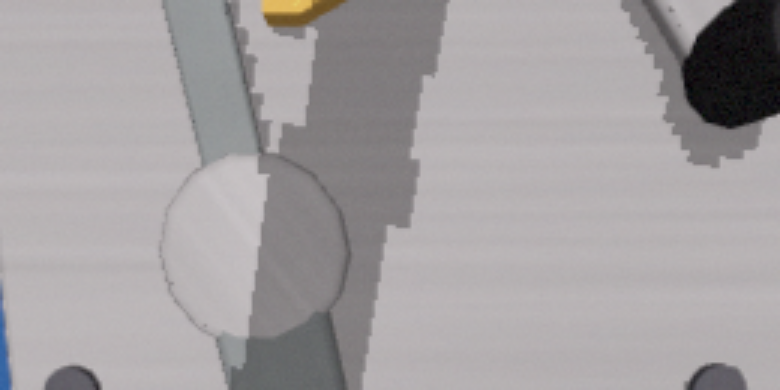

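```bash
python3 -c "
from h import *
print(env.job_done())
s=observe();print(s['time'],s['tool_pos'],s['contact_force'])"
```

```text
the job is handed in; nothing more can be done
None
the job is handed in; nothing more can be done
```

I opened the lever, slid the carriage to the index, locked it again and pushed the tensioner arm back past the click. I handed in while pinching the idler post with a 30 N grip setting, at about 21 s on the robot's clock. No verdict was reported.

**Last checks, all from the camera images:**
- **Lever:** the knob sits where the locked position should put it, so the joint reads about 0 rad. The first closing swing left it at about 0.19 rad, just inside the limit, so I gripped the knob again and pushed it to its stop.
- **Pointer:** it stands about 4 mm to the -y side of the index middle (3.9 to 4.6 mm across readings). That is inside the 6 mm limit but not centred. It was about 2 mm off before the closing swing dragged the carriage. I left it rather than reopen the lever.
- **Tensioner arm:** the joint reads about 0.65 to 0.67 rad, and the tail of the arm is clear of the pawl nose. The wrist force was steady, about 8 N along y and 16 N along x in the rig's axes. More than the spring's roughly 10 N is on the gripper because it also pushes the post inward.
- **Pawl:** only its nose was in the last picture, so that it is seated and unloaded is inferred from the arm's angle and the gap.
- **Grease can, spanner and load hook:** I never went near them, but did not measure them again at the end.

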